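# Pack away the wreath-workshop supplies

## Robot

A 7-joint arm with a two-finger parallel gripper is mounted at the origin on the work surface. World frame = base frame: x ahead of the robot, y to its left, z up, the work surface at z = 0. Lengths are in m, angles in rad, forces in N, time in s.
With the tool pointing down it reaches from about 0.425 to 0.925 m from the base axis. Payload 6.8 kg.
Tool frame: the origin (TCP) lies between the finger pads; the fingertips stand 11 mm ahead of it and the grasp point (between the pads) lies 8 mm behind it; z points along the fingers, y is the line along which they close (so a half turn about z gives the same grasp; the last joint's range is limited). The gripper opens to 85 mm and grips with 20 to 120 N. Pads are 22 mm wide; open, the fingers measure 114 mm over their backs; the gripper's body (76 mm by 85 mm) begins 54 mm behind the grasp point. The pads swing forward as they close: fully open they stand 13 mm farther back than shut.
Start: joints at [1.021, 0.477, 0.022, 1.555, -0.011, 1.109, -0.083], TCP at [0.289, -0.61, 0.242] pointing down, gripper open.
Joint ranges: [-2.96, 2.96], [-0.34, 2.1], [-1.41, 1.46], [0.24, 2.44], [-1.37, 4.51], [0.17, 1.92], [-2.96, 2.96]. Speed limits (rad/s): [2.39, 2.39, 3.14, 3.14, 3.14, 3.14, 3.14].

## Interface

Orientations are given as a rotation vector (axis times angle).
In Python, from bench import r gives the robot as it stands.
- The arm moves only by the tool send_rows, never from a script. Its argument "deltas" is a list of rows, each an object of numbers: "dx", "dy", "dz": the shift along the world's x, y, z in mm; "rx", "ry", "rz": the turn, a rotation vector about the world's x, y, z in degrees. A call has 1 to 5 rows; each row is the pose to reach, as a shift and turn from the pose commanded when the call began; what a row does not reach only later rows make up. A row lasts 1/12 s, in which the tool goes at most 41.7 mm and 7.16 degrees, less where a joint would pass 70% of its speed; a pose out of reach is approached as far as the arm can. A call with a gripper value outside its range is refused whole. "jaw" is the finger opening in mm, from 0 to 85.4, set as the call begins (left out, the last holds). The fingers move at their own pace and stop on an object; "newtons" is the grip in N (left out, the last holds). Time passes only in rows, so rows that repeat a pose let the fingers close. It gives the time, the measured TCP pose, the force, the opening and the grip force at its end, in the units of the state.
- r.get_obs(): the state, without advancing time (a new reading comes with each control period).
- r.grab_frame(name): name is "scene" or "top" or "wrist"; returns a dict with "frame" (480x640x3 uint8, blue, green, red), "z_map" (480x640 float32, m along the optical axis (not along the pixel's ray), 0 where there is no reading), "vertical_fov" (degrees; the focal length in pixels is half the picture's height over the tangent of half this angle, whatever the lens; pixels are square), "cx", "cy" (the principal point, pixels), "xyz" and "orientation" of the camera in the world. Camera axes: x right, y down, z forward; pixel columns grow to the right and rows downward; lengths in m; the calibration is good to about 2 mm. A picture is of the moment at which its call begins.
- r.hand_in(): hands the job in; it is judged then, once.
The state is a dict: "clock": time; "joints": joint angles; "qvel": joint speeds; "tau": joint torques, N m; "tcp_pos": TCP position; "orientation": TCP orientation; "contact_force": force on the tool from outside, world axes, zero at the start; "moment": the same for the moment, N m; "grip_width": finger opening in m; "gripper_force": force on a finger pad.
Only numpy, scipy, OpenCV 4.12 (cv2) and the standard library are available. Lean on these libraries where they do the work, as an engineer would, in place of code of your own. Each camera call takes 0.05 s, during which the arm holds its last target. There are 200 camera calls.

## Task

The wreath workshop is over, so pack away what is left on the table. Stand the fat wire reel in the wide bay of the wooden reel box and the slim reel in its narrow bay, and stand the loose candle in the empty cell of the carton without lifting or knocking over the candle already packed there. Put both pine cones in the round wicker basket, down beside each other and not one on top of the other.

Things in the scene. Friction and masses are not known exactly. Their poses are not given: they have to be found in the camera images.
- reel_fat: the fat wire reel, standing on the table: white flanges, dark wire wound full; a 56 mm diameter, 70 mm tall cylinder, about 0.25 kg. Origin at the centre of its underside, z up along its axis
- reel_slim: the slim wire reel, standing on the table: the same make, 36 mm diameter, 85 mm tall, about 0.12 kg. Origin at the centre of its underside, z up along its axis
- candle: the loose ivory pillar candle, standing on the table: 46 mm diameter, 75 mm tall (a thin 8 mm wick on top), about 0.11 kg. Origin at the centre of its underside, z up
- cone_a: a brown pine cone standing on its flat stem end on the table, point up: 72 mm tall, widest 54 mm across from 14 to 34 mm above its foot, tapering to a 14 mm tip; about 30 g. Origin at mid-height on its axis (36 mm above its foot), z towards the tip. The same as the other cone
- cone_b: a brown pine cone standing on its flat stem end on the table, point up: 72 mm tall, widest 54 mm across from 14 to 34 mm above its foot, tapering to a 14 mm tip; about 30 g. Origin at mid-height on its axis (36 mm above its foot), z towards the tip. The same as the other cone
- reel_box: low open wooden box that does not move, 92 mm (its x) by 152 mm (its y) outside, 34 mm high, floor 6 mm thick, walls 8 mm, with one cross wall that makes two unequal bays. Wide bay: 76 x 76 mm inside, centre at y = -30 mm; narrow bay: 76 (x) x 52 (y) mm inside, centre at y = +42 mm (both at x = 0). Origin under the centre of the box, z up; it may be turned any way
- carton: low open cardboard carton that does not move, 72 mm (its x) by 140 mm (its y) outside, 36 mm high, floor and walls 4 mm, one partition that makes two equal cells, 64 x 64 mm inside, centres at y = -34 mm (the packed candle stands there) and y = +34 mm (empty). Origin under the centre of the carton, z up; it may be turned any way
- packed_candle: a candle like the loose one, already standing in the carton's cell at y = -34 mm. Origin at the centre of its underside
- basket: round open wicker basket that does not move: 50 mm high, about 176 mm across the outside at the rim; inside 146 mm across at the floor, 160 mm at the rim; floor 6 mm above the table. Empty at the start. Origin under its centre, z up

How it is judged:
At the end, for the whole second after the job is handed in: All released and at rest: fat reel, slim reel, candle and packed candle upright (0.15 rad) on the floor of their own bay or cell, within 12 mm of its centre (slim reel 24 mm along the bay); each cone's mid-point within 75 mm of the basket's axis and under 55 mm above its underside (x of reel_fat in the frame of reel_box between -0.0125 and 0.0125 m and y of reel_fat in the frame of reel_box between -0.0425 and -0.0175 m and z of each of reel_fat, reel_slim in the frame of reel_box below 0.014 m and angle between each of reel_fat, reel_slim, candle, packed_candle's own z axis and vertical below 0.15 rad and linear speed of each of reel_fat, reel_slim, candle, packed_candle, cone_a, cone_b below 0.02 m/s and angular speed of each of reel_fat, reel_slim, candle, packed_candle, cone_a, cone_b below 0.3 rad/s and x of reel_slim in the frame of reel_box between -0.024 and 0.024 m and y of reel_slim in the frame of reel_box between 0.03 and 0.054 m and x of candle in the frame of carton between -0.0125 and 0.0125 m and y of candle in the frame of carton between 0.0215 and 0.0465 m and z of each of candle, packed_candle in the frame of carton below 0.012 m and x of packed_candle in the frame of carton between -0.0125 and 0.0125 m and y of packed_candle in the frame of carton between -0.0465 and -0.0215 m and horizontal distance between each of cone_a, cone_b and basket below 0.075 m and z of each of cone_a, cone_b in the frame of basket below 0.055 m); the robot touches nothing.
It fails at once if the candle already packed in the carton is lifted out or knocked over (z of packed_candle in the frame of carton above 0.03 m or angle between packed_candle's own z axis and vertical above 0.5 rad).
It also fails if it takes over 136 s, if anything falls off the work surface, if the arm or the gripper's body presses on something with over 40 N, if the wrist force passes 120 N, or if a joint passes its speed limit or range.

## Working session

There is one attempt and no reset: what is moved stays moved. The work goes in short steps, Python scripts to look and compute and a tool call to move; the robot and the scene stay as the last step left them, time stands still between calls to the robot, and variables do not carry over. Pictures are saved under pics/ and viewed, at most 14 in all, crops included, and the job is handed in when it is done.

Besides the shell and the picture viewer there is one more tool, called after ">>>" by a JSON object that holds its "op" and its "data", one argument or row to a line. send_rows: Moves the arm, as the interface text tells. Its arguments: {"type":"object","properties":{"deltas":{"type":"array","items":{"type":"object","properties":{"dx":{"type":"number"},"dy":{"type":"number"},"dz":{"type":"number"},"rx":{"type":"number"},"ry":{"type":"number"},"rz":{"type":"number"}}}},"jaw":{"type":"number"},"newtons":{"type":"number"}},"required":["deltas"]}

```bash
mkdir -p pics; ls; cat > h.py <<'E'
import numpy as np, cv2
from scipy.spatial.transform import Rotation as R
from bench import r
def grab(n,save=None):
    f=r.grab_frame(n)
    if save: cv2.imwrite('pics/'+save,f['frame'])
    return f
def rot(f):
    o=np.array(f['orientation'],float)
    return R.from_rotvec(o).as_matrix() if o.shape==(3,) else (o if o.shape==(3,3) else R.from_quat(o).as_matrix())
def foc(f): return 240/np.tan(np.radians(f['vertical_fov'])/2)
def onplane(f,u,v,z):
    d=rot(f)@np.array([(u-f['cx'])/foc(f),(v-f['cy'])/foc(f),1]); p=np.array(f['xyz']); return p+d*(z-p[2])/d[2]
def cloud(f):
    v,u=np.mgrid[:480,:640]; z=f['z_map']; F=foc(f)
    c=np.stack([(u-f['cx'])/F*z,(v-f['cy'])/F*z,z],-1)
    return c@rot(f).T+np.array(f['xyz'])
E
python3 - <<'E'
from h import *
for n in('top','scene'):
    f=grab(n,n+'1.png'); print(n,f['vertical_fov'],f['cx'],f['cy'],f['xyz'],f['orientation'],(f['z_map']>0).mean())
print(r.get_obs())
E
```

```text
pics
top 52.67314420296877 321.3638904803757 239.98421080279417 [ 0.44929848 -0.00729449  1.11540763] [-2.20495112  2.14752966 -0.0956095 ] 0.9959830729166667
scene 55.62448108030005 319.83647132633877 239.1896797924098 [1.17137606 0.08543851 0.71432016] [-1.67306623 -1.88413316  0.79211172] 0.9961197916666666
{'clock': 0.1, 'joints': array([ 1.02092653,  0.47773451,  0.02234233,  1.55636728, -0.01151714,
        1.10927379, -0.08311734]), 'qvel': array([ 0.00052643, -0.00345325,  0.00134348, -0.00334667, -0.00128894,
       -0.00153455, -0.00024021]), 'tau': array([ 4.17758900e-03, -5.97759247e+01,  1.61330581e+00, -2.81955940e+01,
        1.27351354e-02,  5.02491122e-03, -2.87786179e-06]), 'tcp_pos': array([ 0.28836362, -0.60973164,  0.24140524]), 'orientation': array([-3.06371617e+00, -6.87945892e-01,  7.29712323e-04]), 'contact_force': array([-0.11006101,  0.00145051,  0.53054448]), 'moment': array([ 0.003329  , -0.02519274, -0.03306843]), 'gripper_force': 0.0, 'grip_width': 0.08504760390985543}
```

View pics/top1.png

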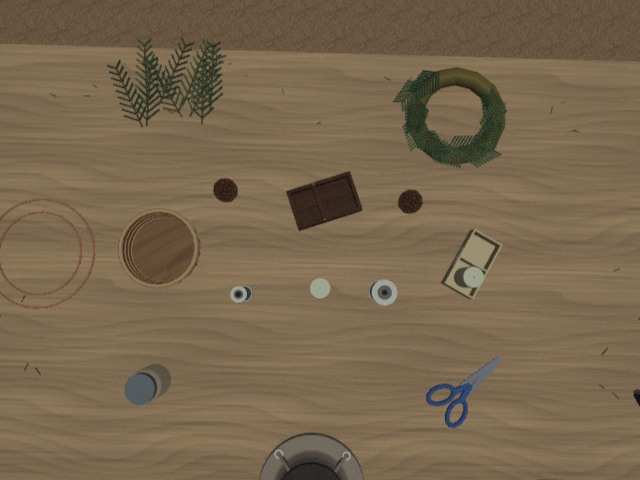

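View pics/scene1.png

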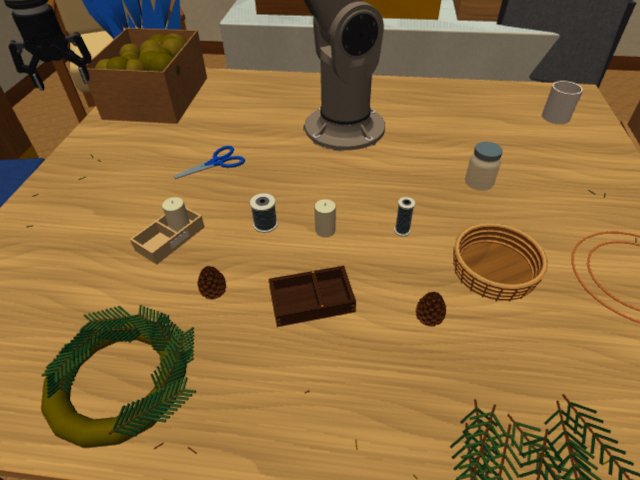

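Top view: slim reel (238,294), loose candle (320,288), fat reel (383,292), cones (226,190) and (410,201), box (324,201) with its cross wall at (314,186), carton (472,264) with the packed candle at its lower end, and basket (160,247). The scene view agrees.

```bash
cat > m.py <<'E'
from h import *
f=grab('top'); P=cloud(f); Z=P[...,2]
print('table',np.median(Z[330:350,200:400]))
def sel(u,v,rad,lo,hi):
    vv,uu=np.mgrid[:480,:640]
    return P[((uu-u)**2+(vv-v)**2<rad**2)&(Z>lo)&(Z<hi)]
for n,u,v,rad,h in [('slim',238,294,16,.085),('candle',320,288,16,.075),('fat',383,292,20,.070),('packed',473,277,14,.079)]:
    q=sel(u,v,rad,h-.006,h+.006)
    if len(q)<5: print(n,len(q)); continue
    c,rr=cv2.minEnclosingCircle(q[:,:2].astype(np.float32)); print(n,len(q),np.round(q[:,:2].mean(0),4),'enc',np.round(c,4),round(rr,4),np.round(np.median(q[:,2]),4))
for n,u,v in [('coneL',226,190),('coneR',410,201)]:
    q=sel(u,v,20,.05,.08); q2=sel(u,v,20,.012,.08)
    c,rr=cv2.minEnclosingCircle(q2[:,:2].astype(np.float32));print(n,len(q),np.round(q.mean(0),4),np.round(q[q[:,2].argmax()],4),'wide',np.round(c,4),round(rr,4))
for n,u,v,rad,lo,hi in [('box',324,201,45,.026,.042),('carton',472,264,42,.028,.044),('basket',160,247,46,.042,.058)]:
    q=sel(u,v,rad,lo,hi)[:,:2].astype(np.float32)
    (c,s,a)=cv2.minAreaRect(q); b=cv2.boxPoints((c,s,a)); print(n,len(q),np.round(c,4),np.round(s,4),round(a,1)); print(np.round(b,3).tolist(), 'enc',cv2.minEnclosingCircle(q))
# colour based, contours on plane
hsv=cv2.cvtColor(f['frame'],cv2.COLOR_BGR2HSV)
print(hsv[201,324],hsv[190,226],hsv[240,490],hsv[288,320],hsv[330,300])
cv2.imwrite('pics/topc.png',cv2.resize(np.hstack([f['frame'][150:310,270:380],f['frame'][150:310,420:520]]),None,fx=3,fy=3,interpolation=cv2.INTER_CUBIC))
E
python3 m.py
```

```text
table 0.00042847686064584334
slim 225 [0.4225 0.1664] enc [0.4225 0.1665] 0.0179 0.0856
candle 353 [ 0.4398 -0.0052] enc [ 0.4401 -0.0049] 0.0228 0.0752
fat 529 [ 0.434  -0.1435] enc [ 0.4341 -0.1436] 0.0281 0.0705
packed 362 [ 0.4717 -0.331 ] enc [ 0.4722 -0.3316] 0.0231 0.0789
coneL 252 [0.6532 0.2131 0.0622] [0.6508 0.2107 0.0758] wide [0.6546 0.215 ] 0.0268
coneR 242 [ 0.6383 -0.203   0.0622] [ 0.6314 -0.2092  0.0744] wide [ 0.6396 -0.205 ] 0.0273
box 903 [ 0.6374 -0.009 ] [0.0935 0.1517] 19.6
[[0.5680000185966492, 0.04699999839067459], [0.6190000176429749, -0.09600000083446503], [0.7070000171661377, -0.06499999761581421], [0.656000018119812, 0.07800000160932541]] enc ((0.6370086669921875, -0.008312428370118141), 0.08699847012758255)
carton 551 [ 0.5024 -0.3456] [0.0741 0.1412] 62.0
[[0.4230000078678131, -0.3449999988079071], [0.546999990940094, -0.41100001335144043], [0.5820000171661377, -0.34599998593330383], [0.4569999873638153, -0.2800000011920929]] enc ((0.5022411942481995, -0.3453242778778076), 0.07822535932064056)
basket 1229 [0.5177 0.3535] [0.1749 0.1778] 2.1
[[0.4269999861717224, 0.4390000104904175], [0.4339999854564667, 0.2619999945163727], [0.6079999804496765, 0.2680000066757202], [0.6019999980926514, 0.4449999928474426]] enc ((0.5185497403144836, 0.35345348715782166), 0.09001629054546356)
[  7 130  51] [  9 125  43] [22 69 81] [ 43  22 161] [ 18  94 130]
```

View pics/topc.png

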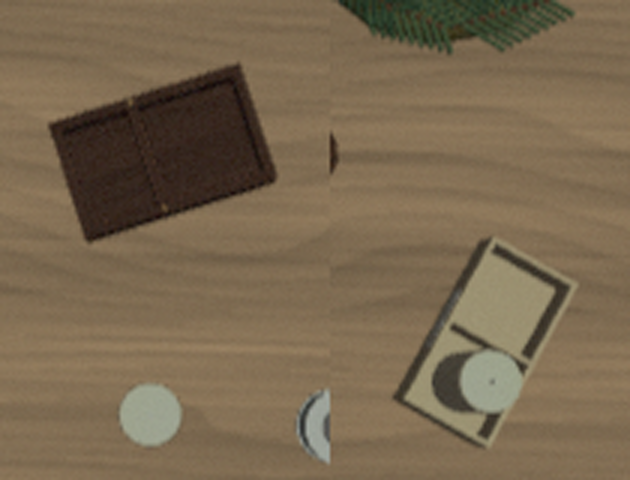

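Every size checks out: box 93x152 mm at 19.6°, carton 74x141 mm, basket 176 mm, and the flange and candle radii. I'll move above the fat reel and turn the closing line to the box's x axis (19.6°).

>>> {"op": "send_rows", "data": {
  "deltas": [
    {"dx": 10,"dy": 31,"rz": 5.6},
    {"dx": 20,"dy": 62,"rz": 11.2},
    {"dx": 30,"dy": 93,"rz": 16.8},
    {"dx": 40,"dy": 124,"rz": 22.4},
    {"dx": 50,"dy": 155,"rz": 28}
  ],
  "jaw": 85,
  "newtons": 40
}}

```text
$.deltas[0]: bad value
```

>>> {"op": "send_rows", "data": {
  "deltas": [
    {"dx": 10,"dy": 31,"rz": 5.6},
    {"dx": 20,"dy": 62,"rz": 11.2},
    {"dx": 30,"dy": 93,"rz": 16.8},
    {"dx": 40,"dy": 124,"rz": 22.4},
    {"dx": 50,"dy": 155,"rz": 28}
  ]
}}

```text
$.deltas[0]: bad value
```

>>> {"op": "send_rows", "data": {
  "deltas": [
    {"dx": 9,"dy": 31,"rz": 5.6},
    {"dx": 18,"dy": 62,"rz": 11.2},
    {"dx": 27,"dy": 93,"rz": 16.8},
    {"dx": 36,"dy": 124,"rz": 22.4},
    {"dx": 45,"dy": 156,"rz": 28}
  ]
}}

```text
$.deltas[0]: bad value
```

>>> {"op": "send_rows", "data": {
  "deltas": [
    {"dx": 0},
    {"dx": 0},
    {"dx": 0}
  ]
}}

```text
$.deltas[0]: bad value
```

>>> {"op": "send_rows", "data": {
  "deltas": [
    {"dx": 10,"dy": 31,"dz": 0,"rx": 0,"ry": 0,"rz": 5.6},
    {"dx": 20,"dy": 62,"dz": 0,"rx": 0,"ry": 0,"rz": 11.2},
    {"dx": 30,"dy": 93,"dz": 0,"rx": 0,"ry": 0,"rz": 16.8},
    {"dx": 40,"dy": 124,"dz": 0,"rx": 0,"ry": 0,"rz": 22.4},
    {"dx": 50,"dy": 155,"dz": 0,"rx": 0,"ry": 0,"rz": 28}
  ],
  "jaw": 85,
  "newtons": 40
}}

```text
clock: 0.57
tcp_pos: [0.3387, -0.4535, 0.242]
orientation: [-2.804, -1.416, 0.0]
contact_force: [0.3, -0.0, -0.0]
grip_width: 0.0853
gripper_force: 0.0
```

>>> {"op": "send_rows", "data": {
  "deltas": [
    {"dx": 10,"dy": 31,"dz": 0,"rx": 0,"ry": 0,"rz": 5.6},
    {"dx": 20,"dy": 62,"dz": 0,"rx": 0,"ry": 0,"rz": 11.2},
    {"dx": 30,"dy": 93,"dz": 0,"rx": 0,"ry": 0,"rz": 16.8},
    {"dx": 40,"dy": 124,"dz": 0,"rx": 0,"ry": 0,"rz": 22.4},
    {"dx": 50,"dy": 155,"dz": 0,"rx": 0,"ry": 0,"rz": 28}
  ]
}}

```text
clock: 0.98
tcp_pos: [0.3886, -0.2986, 0.2422]
orientation: [-2.378, -2.052, 0.0]
contact_force: [0.5, 0.1, 0.3]
grip_width: 0.0849
gripper_force: 0.0
```

>>> {"op": "send_rows", "data": {
  "deltas": [
    {"dx": 9,"dy": 31,"dz": 0,"rx": 0,"ry": 0,"rz": 5.6},
    {"dx": 18,"dy": 62,"dz": 0,"rx": 0,"ry": 0,"rz": 11.2},
    {"dx": 27,"dy": 93,"dz": 0,"rx": 0,"ry": 0,"rz": 16.8},
    {"dx": 36,"dy": 124,"dz": 0,"rx": 0,"ry": 0,"rz": 22.4},
    {"dx": 45,"dy": 155,"dz": 0,"rx": 0,"ry": 0,"rz": 28.3}
  ]
}}

```text
clock: 1.4
tcp_pos: [0.4336, -0.1437, 0.2423]
orientation: [1.805, 2.571, -0.0]
contact_force: [0.8, -0.2, -0.2]
grip_width: 0.0847
gripper_force: 0.0
```

>>> {"op": "send_rows", "data": {
  "deltas": [
    {"dx": 0,"dy": 0,"dz": -30,"rx": 0,"ry": 0,"rz": 0},
    {"dx": 0,"dy": 0,"dz": -60,"rx": 0,"ry": 0,"rz": 0},
    {"dx": 0,"dy": 0,"dz": -90,"rx": 0,"ry": 0,"rz": 0},
    {"dx": 0,"dy": 0,"dz": -110,"rx": 0,"ry": 0,"rz": 0},
    {"dx": 0,"dy": 0,"dz": -110,"rx": 0,"ry": 0,"rz": 0}
  ]
}}

```text
clock: 1.82
tcp_pos: [0.4306, -0.1444, 0.1287]
orientation: [-1.806, -2.562, 0.003]
contact_force: [0.1, -0.9, -1.4]
grip_width: 0.0851
gripper_force: 0.0
```

```bash
python3 - <<'E'
from h import *
o=r.get_obs(); print(o['tcp_pos'],o['orientation'],o['joints'])
f=grab('wrist','w1.png'); print(f['xyz'])
E
```

```text
[ 0.43063288 -0.14443666  0.12872146] [-1.80585114 -2.56189837  0.00327639] [ 0.57983279  0.31465296 -0.45480897  2.14144697  0.2024197   0.73337299
  0.33507022]
[ 0.40978654 -0.08353222  0.25924473]
```

View pics/w1.png

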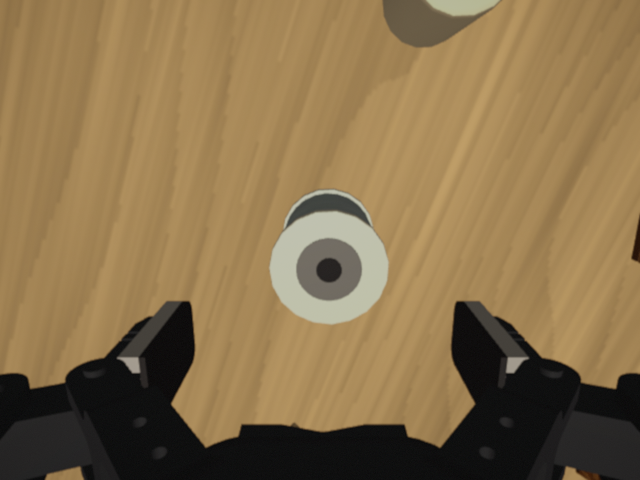

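The wrist view shows the fat reel's top at (329,267), centred between the open fingers. I'll descend and grip.

>>> {"op": "send_rows", "data": {
  "deltas": [
    {"dx": 1,"dy": 0,"dz": -25,"rx": 0,"ry": 0,"rz": 0},
    {"dx": 2,"dy": 0,"dz": -50,"rx": 0,"ry": 0,"rz": 0},
    {"dx": 2,"dy": 0,"dz": -75,"rx": 0,"ry": 0,"rz": 0},
    {"dx": 2,"dy": 0,"dz": -88,"rx": 0,"ry": 0,"rz": 0},
    {"dx": 2,"dy": 0,"dz": -88,"rx": 0,"ry": 0,"rz": 0}
  ]
}}

```text
clock: 2.28
tcp_pos: [0.4352, -0.1452, 0.0435]
orientation: [-1.81, -2.566, 0.001]
contact_force: [-0.7, -0.1, 0.2]
grip_width: 0.0849
gripper_force: 0.0
```

>>> {"op": "send_rows", "data": {
  "deltas": [
    {"dx": 0,"dy": 0,"dz": 0,"rx": 0,"ry": 0,"rz": 0},
    {"dx": 0,"dy": 0,"dz": 0,"rx": 0,"ry": 0,"rz": 0},
    {"dx": 0,"dy": 0,"dz": 0,"rx": 0,"ry": 0,"rz": 0},
    {"dx": 0,"dy": 0,"dz": 0,"rx": 0,"ry": 0,"rz": 0},
    {"dx": 0,"dy": 0,"dz": 0,"rx": 0,"ry": 0,"rz": 0}
  ],
  "jaw": 45
}}

```text
clock: 2.7
tcp_pos: [0.4362, -0.1459, 0.0461]
orientation: [1.81, 2.565, -0.0]
contact_force: [-1.9, -0.4, 6.9]
grip_width: 0.0553
gripper_force: 41.1
```

>>> {"op": "send_rows", "data": {
  "deltas": [
    {"dx": 0,"dy": 0,"dz": 0,"rx": 0,"ry": 0,"rz": 0},
    {"dx": 0,"dy": 0,"dz": 0,"rx": 0,"ry": 0,"rz": 0},
    {"dx": 0,"dy": 0,"dz": 0,"rx": 0,"ry": 0,"rz": 0}
  ]
}}

```text
clock: 2.95
tcp_pos: [0.4363, -0.1459, 0.0461]
orientation: [1.81, 2.565, -0.0]
contact_force: [-1.4, -0.7, 7.6]
grip_width: 0.0549
gripper_force: 41.1
```

>>> {"op": "send_rows", "data": {
  "deltas": [
    {"dx": 0,"dy": 0,"dz": 20,"rx": 0,"ry": 0,"rz": 0},
    {"dx": 0,"dy": 0,"dz": 45,"rx": 0,"ry": 0,"rz": 0},
    {"dx": 0,"dy": 0,"dz": 70,"rx": 0,"ry": 0,"rz": 0},
    {"dx": 10,"dy": 5,"dz": 80,"rx": 0,"ry": 0,"rz": 0},
    {"dx": 30,"dy": 15,"dz": 80,"rx": 0,"ry": 0,"rz": 0}
  ]
}}

```text
clock: 3.37
tcp_pos: [0.4655, -0.1323, 0.1278]
orientation: [1.813, 2.56, -0.001]
contact_force: [0.4, 0.2, -3.6]
grip_width: 0.0548
gripper_force: 44.3
```

>>> {"op": "send_rows", "data": {
  "deltas": [
    {"dx": 30,"dy": 16,"dz": 0,"rx": 0,"ry": 0,"rz": 0},
    {"dx": 60,"dy": 32,"dz": 0,"rx": 0,"ry": 0,"rz": 0},
    {"dx": 90,"dy": 48,"dz": 0,"rx": 0,"ry": 0,"rz": 0},
    {"dx": 120,"dy": 64,"dz": 0,"rx": 0,"ry": 0,"rz": 0},
    {"dx": 145,"dy": 76,"dz": 0,"rx": 0,"ry": 0,"rz": 0}
  ]
}}

```text
clock: 3.78
tcp_pos: [0.6128, -0.0524, 0.1257]
orientation: [1.809, 2.567, 0.003]
contact_force: [1.1, 0.7, -3.0]
grip_width: 0.0547
gripper_force: 44.3
```

>>> {"op": "send_rows", "data": {
  "deltas": [
    {"dx": 20,"dy": 9,"dz": 0,"rx": 0,"ry": 0,"rz": 0},
    {"dx": 36,"dy": 18,"dz": 0,"rx": 0,"ry": 0,"rz": 0},
    {"dx": 36,"dy": 18,"dz": 0,"rx": 0,"ry": 0,"rz": 0},
    {"dx": 36,"dy": 18,"dz": 0,"rx": 0,"ry": 0,"rz": 0},
    {"dx": 36,"dy": 18,"dz": 0,"rx": 0,"ry": 0,"rz": 0}
  ]
}}

```text
clock: 4.2
tcp_pos: [0.6458, -0.0369, 0.1246]
orientation: [-1.811, -2.567, 0.001]
contact_force: [-0.5, 0.0, -3.3]
grip_width: 0.0555
gripper_force: 44.4
```

```bash
python3 - <<'E'
from h import *
o=r.get_obs(); print(o['tcp_pos'],o['orientation'],o['grip_width'],o['contact_force'])
f=grab('wrist','w2.png')
E
```

```text
[ 0.6458012  -0.03692141  0.12464721] [-1.81116601e+00 -2.56670828e+00  1.31472872e-03] 0.05548025903761669 [-0.54683942  0.00348109 -3.28546353]
```

View pics/w2.png

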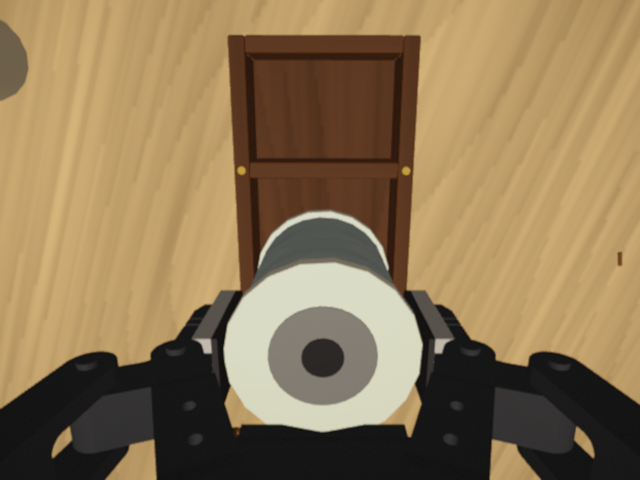

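The reel is held upright, aligned with the box, and over the wide bay; the cross wall is ahead at row 170. I'll lower it, release, and retreat.

>>> {"op": "send_rows", "data": {
  "deltas": [
    {"dx": 1,"dy": 0,"dz": -18,"rx": 0,"ry": 0,"rz": 0},
    {"dx": 1,"dy": 0,"dz": -36,"rx": 0,"ry": 0,"rz": 0},
    {"dx": 1,"dy": 0,"dz": -54,"rx": 0,"ry": 0,"rz": 0},
    {"dx": 1,"dy": 0,"dz": -70,"rx": 0,"ry": 0,"rz": 0},
    {"dx": 1,"dy": 0,"dz": -70,"rx": 0,"ry": 0,"rz": 0}
  ]
}}

```text
clock: 4.67
tcp_pos: [0.6455, -0.0376, 0.0523]
orientation: [-1.811, -2.564, 0.004]
contact_force: [0.0, -0.1, -2.1]
grip_width: 0.055
gripper_force: 46.3
```

>>> {"op": "send_rows", "data": {
  "deltas": [
    {"dx": 0,"dy": 0,"dz": 0,"rx": 0,"ry": 0,"rz": 0},
    {"dx": 0,"dy": 0,"dz": 0,"rx": 0,"ry": 0,"rz": 0}
  ]
}}

```text
clock: 4.83
tcp_pos: [0.6476, -0.0367, 0.0553]
orientation: [1.811, 2.566, 0.0]
contact_force: [0.0, -0.8, -3.2]
grip_width: 0.0553
gripper_force: 46.3
```

>>> {"op": "send_rows", "data": {
  "deltas": [
    {"dx": 0,"dy": 0,"dz": -2,"rx": 0,"ry": 0,"rz": 0},
    {"dx": 0,"dy": 0,"dz": -3,"rx": 0,"ry": 0,"rz": 0},
    {"dx": 0,"dy": 0,"dz": -3,"rx": 0,"ry": 0,"rz": 0}
  ]
}}

```text
clock: 5.08
tcp_pos: [0.6476, -0.0363, 0.0517]
orientation: [1.811, 2.567, 0.0]
contact_force: [-0.2, 0.7, -2.6]
grip_width: 0.055
gripper_force: 46.3
```

>>> {"op": "send_rows", "data": {
  "deltas": [
    {"dx": 0,"dy": 0,"dz": 0,"rx": 0,"ry": 0,"rz": 0},
    {"dx": 0,"dy": 0,"dz": 0,"rx": 0,"ry": 0,"rz": 0},
    {"dx": 0,"dy": 0,"dz": 0,"rx": 0,"ry": 0,"rz": 0},
    {"dx": 0,"dy": 0,"dz": 0,"rx": 0,"ry": 0,"rz": 0}
  ],
  "jaw": 74
}}

```text
clock: 5.42
tcp_pos: [0.648, -0.0361, 0.0517]
orientation: [1.81, 2.567, 0.001]
contact_force: [0.0, -0.2, 0.1]
grip_width: 0.074
gripper_force: 0.0
```

>>> {"op": "send_rows", "data": {
  "deltas": [
    {"dx": 0,"dy": 0,"dz": 15,"rx": 0,"ry": 0,"rz": 0},
    {"dx": 0,"dy": 0,"dz": 40,"rx": 0,"ry": 0,"rz": 0},
    {"dx": 0,"dy": 0,"dz": 75,"rx": 0,"ry": 0,"rz": 0},
    {"dx": 0,"dy": 0,"dz": 110,"rx": 0,"ry": 0,"rz": 0},
    {"dx": 0,"dy": 0,"dz": 118,"rx": 0,"ry": 0,"rz": 0}
  ]
}}

```text
clock: 5.83
tcp_pos: [0.651, -0.0356, 0.1769]
orientation: [1.806, 2.561, 0.009]
contact_force: [0.6, -0.1, 1.3]
grip_width: 0.0741
gripper_force: 0.0
```

>>> {"op": "send_rows", "data": {
  "deltas": [
    {"dx": -26,"dy": 23,"dz": 0,"rx": 0,"ry": 0,"rz": 0},
    {"dx": -52,"dy": 46,"dz": 0,"rx": 0,"ry": 0,"rz": 0},
    {"dx": -78,"dy": 69,"dz": 0,"rx": 0,"ry": 0,"rz": 0},
    {"dx": -104,"dy": 92,"dz": 0,"rx": 0,"ry": 0,"rz": 0},
    {"dx": -130,"dy": 115,"dz": 0,"rx": 0,"ry": 0,"rz": 0}
  ],
  "jaw": 85
}}

```text
clock: 6.25
tcp_pos: [0.5164, 0.0798, 0.1703]
orientation: [1.81, 2.566, 0.001]
contact_force: [0.1, 0.8, 0.2]
grip_width: 0.0849
gripper_force: 0.0
```

>>> {"op": "send_rows", "data": {
  "deltas": [
    {"dx": -26,"dy": 24,"dz": 0,"rx": 0,"ry": 0,"rz": 0},
    {"dx": -52,"dy": 48,"dz": 0,"rx": 0,"ry": 0,"rz": 0},
    {"dx": -78,"dy": 72,"dz": 0,"rx": 0,"ry": 0,"rz": 0},
    {"dx": -95,"dy": 88,"dz": 0,"rx": 0,"ry": 0,"rz": 0},
    {"dx": -95,"dy": 88,"dz": 0,"rx": 0,"ry": 0,"rz": 0}
  ]
}}

```text
clock: 6.67
tcp_pos: [0.4191, 0.1706, 0.1704]
orientation: [-1.801, -2.574, -0.001]
contact_force: [0.0, 0.1, 0.3]
grip_width: 0.0849
gripper_force: 0.0
```

>>> {"op": "send_rows", "data": {
  "deltas": [
    {"dx": 0,"dy": 0,"dz": 0,"rx": 0,"ry": 0,"rz": 0},
    {"dx": 0,"dy": 0,"dz": 0,"rx": 0,"ry": 0,"rz": 0}
  ]
}}

```text
clock: 6.83
tcp_pos: [0.4234, 0.1664, 0.17]
orientation: [1.81, 2.566, 0.001]
contact_force: [0.2, -0.7, 0.1]
grip_width: 0.0851
gripper_force: 0.0
```

```bash
python3 - <<'E'
from h import *
o=r.get_obs(); print(o['tcp_pos'],o['orientation'],o['joints'])
f=grab('wrist','w3.png'); g=grab('scene'); 
cv2.imwrite('pics/w3.png',np.hstack([cv2.resize(f['frame'],(400,300)),cv2.resize(g['frame'],(400,300))]))
E
```

```text
[0.4234294  0.16644162 0.16995845] [1.81049586e+00 2.56596027e+00 1.17807263e-03] [ 0.00760748  0.26250911 -0.59051239  2.10438182  0.19887778  0.82637004
 -0.36056755]
```

View pics/w3.png

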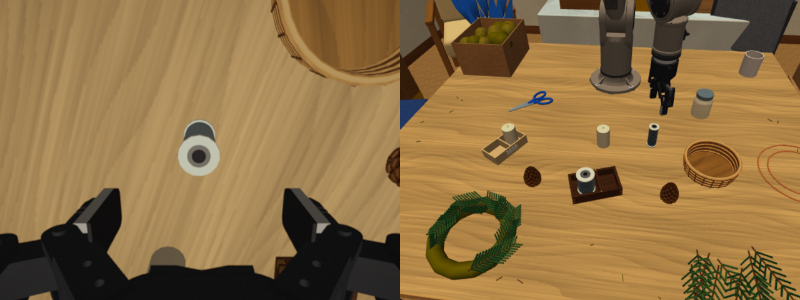

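In the left half, the slim reel's top sits at (199,156), centred between the fingers. The right half shows the fat reel standing in the wide bay at (585,180). Gripping the slim reel next.

>>> {"op": "send_rows", "data": {
  "deltas": [
    {"dx": 0,"dy": 0,"dz": -35,"rx": 0,"ry": 0,"rz": 0},
    {"dx": -1,"dy": 0,"dz": -70,"rx": 0,"ry": 0,"rz": 0},
    {"dx": -1,"dy": 0,"dz": -100,"rx": 0,"ry": 0,"rz": 0},
    {"dx": -1,"dy": 0,"dz": -120,"rx": 0,"ry": 0,"rz": 0},
    {"dx": -1,"dy": 0,"dz": -120,"rx": 0,"ry": 0,"rz": 0}
  ]
}}

```text
clock: 7.35
tcp_pos: [0.4199, 0.1648, 0.0459]
orientation: [-1.811, -2.563, 0.009]
contact_force: [-0.0, -0.5, -0.4]
grip_width: 0.0853
gripper_force: 0.0
```

>>> {"op": "send_rows", "data": {
  "deltas": [
    {"dx": 0,"dy": 0,"dz": 0,"rx": 0,"ry": 0,"rz": 0},
    {"dx": 0,"dy": 0,"dz": 0,"rx": 0,"ry": 0,"rz": 0},
    {"dx": 0,"dy": 0,"dz": 0,"rx": 0,"ry": 0,"rz": 0},
    {"dx": 0,"dy": 0,"dz": 0,"rx": 0,"ry": 0,"rz": 0},
    {"dx": 0,"dy": 0,"dz": 0,"rx": 0,"ry": 0,"rz": 0}
  ],
  "jaw": 26
}}

```text
clock: 7.77
tcp_pos: [0.4226, 0.167, 0.0506]
orientation: [1.81, 2.566, 0.003]
contact_force: [-1.5, -0.4, 6.9]
grip_width: 0.0355
gripper_force: 40.0
```

>>> {"op": "send_rows", "data": {
  "deltas": [
    {"dx": 0,"dy": 0,"dz": 0,"rx": 0,"ry": 0,"rz": 0},
    {"dx": 0,"dy": 0,"dz": 0,"rx": 0,"ry": 0,"rz": 0},
    {"dx": 0,"dy": 0,"dz": 0,"rx": 0,"ry": 0,"rz": 0},
    {"dx": 0,"dy": 0,"dz": 0,"rx": 0,"ry": 0,"rz": 0}
  ]
}}

```text
clock: 8.1
tcp_pos: [0.4226, 0.167, 0.0506]
orientation: [1.81, 2.566, 0.003]
contact_force: [-1.8, -1.4, 7.4]
grip_width: 0.0351
gripper_force: 40.1
```

>>> {"op": "send_rows", "data": {
  "deltas": [
    {"dx": 0,"dy": 0,"dz": 20,"rx": 0,"ry": 0,"rz": 0},
    {"dx": 0,"dy": 0,"dz": 45,"rx": 0,"ry": 0,"rz": 0},
    {"dx": 0,"dy": 0,"dz": 70,"rx": 0,"ry": 0,"rz": 0},
    {"dx": 10,"dy": -7,"dz": 85,"rx": 0,"ry": 0,"rz": 0},
    {"dx": 30,"dy": -20,"dz": 85,"rx": 0,"ry": 0,"rz": 0}
  ]
}}

```text
clock: 8.52
tcp_pos: [0.452, 0.1489, 0.138]
orientation: [1.804, 2.568, 0.007]
contact_force: [0.8, 0.2, -1.6]
grip_width: 0.0353
gripper_force: 40.2
```

>>> {"op": "send_rows", "data": {
  "deltas": [
    {"dx": 28,"dy": -19,"dz": 0,"rx": 0,"ry": 0,"rz": 0},
    {"dx": 56,"dy": -38,"dz": 0,"rx": 0,"ry": 0,"rz": 0},
    {"dx": 84,"dy": -57,"dz": 0,"rx": 0,"ry": 0,"rz": 0},
    {"dx": 112,"dy": -76,"dz": 0,"rx": 0,"ry": 0,"rz": 0},
    {"dx": 140,"dy": -95,"dz": 0,"rx": 0,"ry": 0,"rz": 0}
  ]
}}

```text
clock: 8.93
tcp_pos: [0.5927, 0.0504, 0.1347]
orientation: [1.811, 2.567, -0.0]
contact_force: [0.2, 0.9, -1.0]
grip_width: 0.0353
gripper_force: 40.2
```

>>> {"op": "send_rows", "data": {
  "deltas": [
    {"dx": 18,"dy": -12,"dz": 0,"rx": 0,"ry": 0,"rz": 0},
    {"dx": 31,"dy": -21,"dz": 0,"rx": 0,"ry": 0,"rz": 0},
    {"dx": 31,"dy": -21,"dz": 0,"rx": 0,"ry": 0,"rz": 0},
    {"dx": 31,"dy": -21,"dz": 0,"rx": 0,"ry": 0,"rz": 0},
    {"dx": 31,"dy": -21,"dz": 0,"rx": 0,"ry": 0,"rz": 0}
  ]
}}

```text
clock: 9.35
tcp_pos: [0.6216, 0.0316, 0.1343]
orientation: [-1.809, -2.567, 0.0]
contact_force: [0.3, 0.6, -1.0]
grip_width: 0.0355
gripper_force: 40.2
```

```bash
python3 - <<'E'
from h import *
o=r.get_obs(); print(o['tcp_pos'],o['orientation'],o['grip_width'])
f=grab('wrist','w4.png')
E
```

```text
[0.62159122 0.0316251  0.13427175] [-1.80891570e+00 -2.56729737e+00  2.17464800e-04] 0.035458476265048965
```

View pics/w4.png

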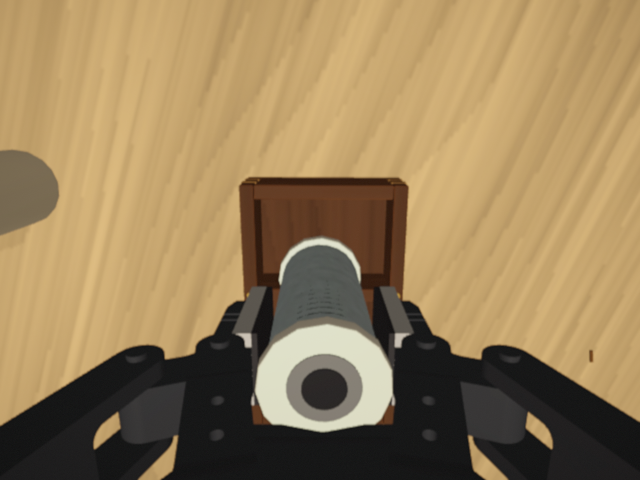

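The slim reel is upright and centred in x over the bay, whose far wall is at row 187. I'll lower it partway, then finish.

>>> {"op": "send_rows", "data": {
  "deltas": [
    {"dx": 1,"dy": -1,"dz": -15,"rx": 0,"ry": 0,"rz": 0},
    {"dx": 1,"dy": -1,"dz": -30,"rx": 0,"ry": 0,"rz": 0},
    {"dx": 1,"dy": -1,"dz": -45,"rx": 0,"ry": 0,"rz": 0},
    {"dx": 1,"dy": -1,"dz": -60,"rx": 0,"ry": 0,"rz": 0},
    {"dx": 1,"dy": -1,"dz": -75,"rx": 0,"ry": 0,"rz": 0}
  ]
}}

```text
clock: 9.82
tcp_pos: [0.6227, 0.031, 0.059]
orientation: [-1.808, -2.569, -0.0]
contact_force: [-0.6, -0.6, -0.8]
grip_width: 0.0352
gripper_force: 40.2
```

>>> {"op": "send_rows", "data": {
  "deltas": [
    {"dx": 0,"dy": 0,"dz": 0,"rx": 0,"ry": 0,"rz": 0},
    {"dx": 0,"dy": 0,"dz": 0,"rx": 0,"ry": 0,"rz": 0},
    {"dx": 0,"dy": 0,"dz": 0,"rx": 0,"ry": 0,"rz": 0}
  ]
}}

```text
clock: 10.07
tcp_pos: [0.6236, 0.0305, 0.0603]
orientation: [1.809, 2.568, 0.001]
contact_force: [-0.4, -0.1, -1.0]
grip_width: 0.0352
gripper_force: 39.9
```

>>> {"op": "send_rows", "data": {
  "deltas": [
    {"dx": 0,"dy": 0,"dz": -2,"rx": 0,"ry": 0,"rz": 0},
    {"dx": 0,"dy": 0,"dz": -4,"rx": 0,"ry": 0,"rz": 0},
    {"dx": 0,"dy": 0,"dz": -4,"rx": 0,"ry": 0,"rz": 0}
  ]
}}

```text
clock: 10.32
tcp_pos: [0.6242, 0.0299, 0.0562]
orientation: [1.81, 2.566, 0.001]
contact_force: [-0.3, 0.1, 2.3]
grip_width: 0.0351
gripper_force: 40.1
```

>>> {"op": "send_rows", "data": {
  "deltas": [
    {"dx": 0,"dy": 0,"dz": 0,"rx": 0,"ry": 0,"rz": 0},
    {"dx": 0,"dy": 0,"dz": 0,"rx": 0,"ry": 0,"rz": 0},
    {"dx": 0,"dy": 0,"dz": 0,"rx": 0,"ry": 0,"rz": 0},
    {"dx": 0,"dy": 0,"dz": 0,"rx": 0,"ry": 0,"rz": 0}
  ],
  "jaw": 60
}}

```text
clock: 10.65
tcp_pos: [0.6236, 0.0297, 0.0553]
orientation: [1.811, 2.567, 0.0]
contact_force: [0.2, 0.3, 0.5]
grip_width: 0.0601
gripper_force: 0.0
```

>>> {"op": "send_rows", "data": {
  "deltas": [
    {"dx": 0,"dy": 0,"dz": 15,"rx": 0,"ry": 0,"rz": 0},
    {"dx": 0,"dy": 0,"dz": 40,"rx": 0,"ry": 0,"rz": 0},
    {"dx": 0,"dy": 0,"dz": 70,"rx": 0,"ry": 0,"rz": 0},
    {"dx": 0,"dy": 0,"dz": 100,"rx": 0,"ry": 0,"rz": 0},
    {"dx": 0,"dy": 0,"dz": 112,"rx": 0,"ry": 0,"rz": 0}
  ]
}}

```text
clock: 11.07
tcp_pos: [0.6255, 0.0303, 0.1715]
orientation: [1.808, 2.564, 0.006]
contact_force: [0.7, -0.2, 0.0]
grip_width: 0.0602
gripper_force: 0.0
```

>>> {"op": "send_rows", "data": {
  "deltas": [
    {"dx": -20,"dy": -4,"dz": 0,"rx": 0,"ry": 0,"rz": 5},
    {"dx": -45,"dy": -8,"dz": 0,"rx": 0,"ry": 0,"rz": 10},
    {"dx": -70,"dy": -12,"dz": 0,"rx": 0,"ry": 0,"rz": 15},
    {"dx": -95,"dy": -16,"dz": 0,"rx": 0,"ry": 0,"rz": 20},
    {"dx": -120,"dy": -20,"dz": 0,"rx": 0,"ry": 0,"rz": 25}
  ],
  "jaw": 85
}}

```text
clock: 11.48
tcp_pos: [0.5021, 0.0095, 0.1668]
orientation: [-1.206, -2.9, 0.001]
contact_force: [0.4, -0.4, -0.2]
grip_width: 0.085
gripper_force: 0.0
```

>>> {"op": "send_rows", "data": {
  "deltas": [
    {"dx": -20,"dy": -4,"dz": 0,"rx": 0,"ry": 0,"rz": 5},
    {"dx": -40,"dy": -8,"dz": 0,"rx": 0,"ry": 0,"rz": 10},
    {"dx": -55,"dy": -12,"dz": 0,"rx": 0,"ry": 0,"rz": 15},
    {"dx": -64,"dy": -16,"dz": 0,"rx": 0,"ry": 0,"rz": 17.4},
    {"dx": -64,"dy": -16,"dz": 0,"rx": 0,"ry": 0,"rz": 17.4}
  ]
}}

```text
clock: 11.9
tcp_pos: [0.4373, -0.0073, 0.1668]
orientation: [-0.759, -3.047, 0.003]
contact_force: [0.1, -0.2, -0.8]
grip_width: 0.0854
gripper_force: 0.0
```

>>> {"op": "send_rows", "data": {
  "deltas": [
    {"dx": 0,"dy": 0,"dz": 0,"rx": 0,"ry": 0,"rz": 0},
    {"dx": 0,"dy": 0,"dz": 0,"rx": 0,"ry": 0,"rz": 0}
  ]
}}

```text
clock: 12.07
tcp_pos: [0.4405, -0.006, 0.1675]
orientation: [0.762, 3.047, 0.001]
contact_force: [0.1, -0.6, -0.1]
grip_width: 0.085
gripper_force: 0.0
```

```bash
python3 - <<'E'
from h import *
o=r.get_obs(); print(o['tcp_pos'],o['orientation'],o['joints'])
f=grab('wrist'); g=grab('scene')
cv2.imwrite('pics/w5.png',np.hstack([cv2.resize(f['frame'],(400,300)),cv2.resize(g['frame'],(400,300))]))
E
```

```text
[ 0.44047855 -0.00598243  0.16745096] [7.61862716e-01 3.04699042e+00 1.01168204e-03] [ 0.51126555  0.26553927 -0.72096155  2.13036706  0.23818963  0.82298981
  0.72525917]
```

View pics/w5.png

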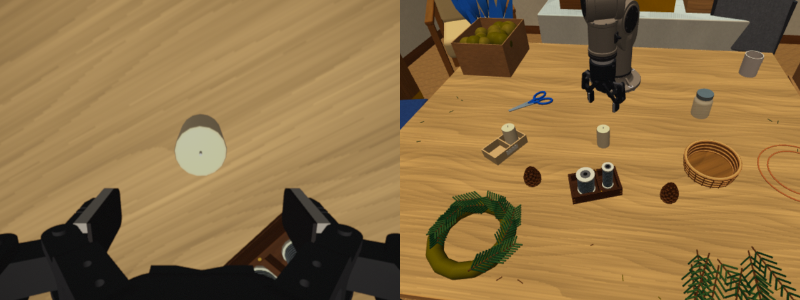

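Both reels stand in their bays (right half, (585,180) and (608,175)). The candle's top at (200,150) is centred between the fingers, so I'll grip it.

>>> {"op": "send_rows", "data": {
  "deltas": [
    {"dx": 0,"dy": 0,"dz": -35,"rx": 0,"ry": 0,"rz": 0},
    {"dx": 0,"dy": 0,"dz": -70,"rx": 0,"ry": 0,"rz": 0},
    {"dx": 0,"dy": 0,"dz": -100,"rx": 0,"ry": 0,"rz": 0},
    {"dx": 0,"dy": 0,"dz": -121,"rx": 0,"ry": 0,"rz": 0},
    {"dx": 0,"dy": 0,"dz": -121,"rx": 0,"ry": 0,"rz": 0}
  ]
}}

```text
clock: 12.58
tcp_pos: [0.4374, -0.0058, 0.0429]
orientation: [-0.757, -3.042, 0.001]
contact_force: [-0.6, -0.4, -0.2]
grip_width: 0.085
gripper_force: 0.0
```

>>> {"op": "send_rows", "data": {
  "deltas": [
    {"dx": 0,"dy": 0,"dz": 0,"rx": 0,"ry": 0,"rz": 0},
    {"dx": 0,"dy": 0,"dz": 0,"rx": 0,"ry": 0,"rz": 0},
    {"dx": 0,"dy": 0,"dz": 0,"rx": 0,"ry": 0,"rz": 0},
    {"dx": 0,"dy": 0,"dz": 0,"rx": 0,"ry": 0,"rz": 0},
    {"dx": 0,"dy": 0,"dz": 0,"rx": 0,"ry": 0,"rz": 0}
  ],
  "jaw": 36
}}

```text
clock: 13.0
tcp_pos: [0.441, -0.0062, 0.0479]
orientation: [0.76, 3.045, 0.001]
contact_force: [-2.0, 0.6, 8.4]
grip_width: 0.0448
gripper_force: 40.4
```

>>> {"op": "send_rows", "data": {
  "deltas": [
    {"dx": 0,"dy": 0,"dz": 0,"rx": 0,"ry": 0,"rz": 0},
    {"dx": 0,"dy": 0,"dz": 0,"rx": 0,"ry": 0,"rz": 0},
    {"dx": 0,"dy": 0,"dz": 0,"rx": 0,"ry": 0,"rz": 0},
    {"dx": 0,"dy": 0,"dz": 0,"rx": 0,"ry": 0,"rz": 0}
  ]
}}

```text
clock: 13.33
tcp_pos: [0.441, -0.0062, 0.0478]
orientation: [0.76, 3.045, 0.001]
contact_force: [-1.1, 1.3, 6.6]
grip_width: 0.045
gripper_force: 40.4
```

>>> {"op": "send_rows", "data": {
  "deltas": [
    {"dx": 0,"dy": 0,"dz": 20,"rx": 0,"ry": 0,"rz": 0},
    {"dx": 0,"dy": 0,"dz": 45,"rx": 0,"ry": 0,"rz": 0},
    {"dx": 0,"dy": 0,"dz": 75,"rx": 0,"ry": 0,"rz": 0},
    {"dx": 0,"dy": 0,"dz": 105,"rx": 0,"ry": 0,"rz": 0},
    {"dx": 5,"dy": -15,"dz": 120,"rx": 0,"ry": 0,"rz": 0}
  ]
}}

```text
clock: 13.75
tcp_pos: [0.4455, -0.0186, 0.1702]
orientation: [0.752, 3.045, 0.002]
contact_force: [0.1, -0.7, -1.2]
grip_width: 0.0451
gripper_force: 41.5
```

>>> {"op": "send_rows", "data": {
  "deltas": [
    {"dx": 9,"dy": -31,"dz": 0,"rx": 0,"ry": 0,"rz": 0},
    {"dx": 18,"dy": -62,"dz": 0,"rx": 0,"ry": 0,"rz": 0},
    {"dx": 27,"dy": -93,"dz": 0,"rx": 0,"ry": 0,"rz": 0},
    {"dx": 36,"dy": -124,"dz": 0,"rx": 0,"ry": 0,"rz": 0},
    {"dx": 44,"dy": -155,"dz": 0,"rx": 0,"ry": 0,"rz": 0}
  ]
}}

```text
clock: 14.17
tcp_pos: [0.4889, -0.1781, 0.1674]
orientation: [0.76, 3.047, -0.001]
contact_force: [0.4, 0.6, -1.7]
grip_width: 0.0452
gripper_force: 41.5
```

>>> {"op": "send_rows", "data": {
  "deltas": [
    {"dx": 9,"dy": -31,"dz": 0,"rx": 0,"ry": 0,"rz": 0},
    {"dx": 18,"dy": -62,"dz": 0,"rx": 0,"ry": 0,"rz": 0},
    {"dx": 27,"dy": -93,"dz": 0,"rx": 0,"ry": 0,"rz": 0},
    {"dx": 36,"dy": -124,"dz": 0,"rx": 0,"ry": 0,"rz": 0},
    {"dx": 42,"dy": -155,"dz": 0,"rx": 0,"ry": 0,"rz": 0}
  ]
}}

```text
clock: 14.58
tcp_pos: [0.5311, -0.333, 0.1673]
orientation: [0.76, 3.047, -0.0]
contact_force: [0.7, -0.1, -0.7]
grip_width: 0.0452
gripper_force: 41.5
```

>>> {"op": "send_rows", "data": {
  "deltas": [
    {"dx": 0,"dy": -20,"dz": 0,"rx": 0,"ry": 0,"rz": 0},
    {"dx": 0,"dy": -30,"dz": 0,"rx": 0,"ry": 0,"rz": 0},
    {"dx": 0,"dy": -30,"dz": 0,"rx": 0,"ry": 0,"rz": 0},
    {"dx": 0,"dy": -30,"dz": 0,"rx": 0,"ry": 0,"rz": 0},
    {"dx": 0,"dy": -30,"dz": 0,"rx": 0,"ry": 0,"rz": 0}
  ]
}}

```text
clock: 15.0
tcp_pos: [0.5309, -0.3589, 0.1667]
orientation: [-0.756, -3.049, -0.002]
contact_force: [-0.4, 1.1, -0.3]
grip_width: 0.0451
gripper_force: 41.5
```

```bash
python3 - <<'E'
from h import *
o=r.get_obs(); print(o['tcp_pos'],o['orientation'],o['grip_width'])
f=grab('wrist','w6.png')
E
```

```text
[ 0.53090254 -0.35887701  0.16666878] [-7.56110070e-01 -3.04923358e+00 -1.71926748e-03] 0.04512817094281248
```

View pics/w6.png

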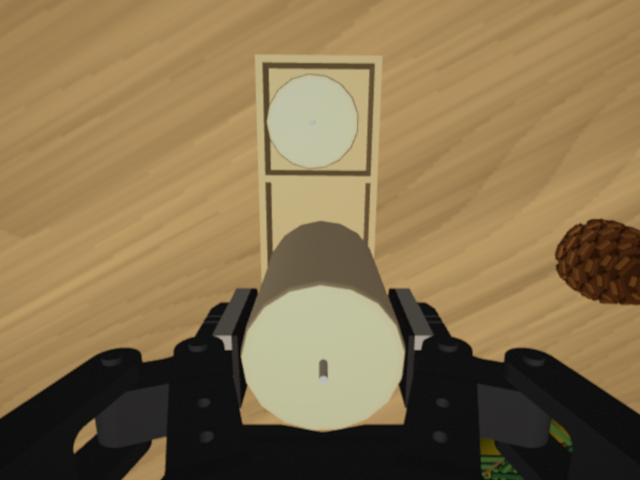

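The candle is aligned over the empty cell; the partition is at row 177, clear of the packed candle at (313,122).

>>> {"op": "send_rows", "data": {
  "deltas": [
    {"dx": 1,"dy": -2,"dz": -20,"rx": 0,"ry": 0,"rz": 0},
    {"dx": 1,"dy": -2,"dz": -40,"rx": 0,"ry": 0,"rz": 0},
    {"dx": 1,"dy": -2,"dz": -60,"rx": 0,"ry": 0,"rz": 0},
    {"dx": 1,"dy": -2,"dz": -65,"rx": 0,"ry": 0,"rz": 0},
    {"dx": 1,"dy": -2,"dz": -65,"rx": 0,"ry": 0,"rz": 0}
  ]
}}

```text
clock: 15.47
tcp_pos: [0.5308, -0.3612, 0.0999]
orientation: [-0.756, -3.046, -0.002]
contact_force: [-0.0, -0.3, -1.0]
grip_width: 0.0454
gripper_force: 41.5
```

>>> {"op": "send_rows", "data": {
  "deltas": [
    {"dx": 0,"dy": 0,"dz": 0,"rx": 0,"ry": 0,"rz": 0},
    {"dx": 0,"dy": 0,"dz": 0,"rx": 0,"ry": 0,"rz": 0}
  ]
}}

```text
clock: 15.63
tcp_pos: [0.5327, -0.363, 0.1029]
orientation: [0.758, 3.047, -0.001]
contact_force: [-0.2, -0.4, -0.9]
grip_width: 0.0451
gripper_force: 41.5
```

>>> {"op": "send_rows", "data": {
  "deltas": [
    {"dx": 0,"dy": 1,"dz": -10,"rx": 0,"ry": 0,"rz": 0},
    {"dx": 0,"dy": 1,"dz": -20,"rx": 0,"ry": 0,"rz": 0},
    {"dx": 0,"dy": 1,"dz": -30,"rx": 0,"ry": 0,"rz": 0},
    {"dx": 0,"dy": 1,"dz": -40,"rx": 0,"ry": 0,"rz": 0},
    {"dx": 0,"dy": 1,"dz": -47,"rx": 0,"ry": 0,"rz": 0}
  ]
}}

```text
clock: 16.05
tcp_pos: [0.5308, -0.3619, 0.0524]
orientation: [-0.759, -3.046, -0.001]
contact_force: [-0.2, 0.3, -1.6]
grip_width: 0.0448
gripper_force: 41.5
```

>>> {"op": "send_rows", "data": {
  "deltas": [
    {"dx": 0,"dy": 0,"dz": 0,"rx": 0,"ry": 0,"rz": 0},
    {"dx": 0,"dy": 0,"dz": -2,"rx": 0,"ry": 0,"rz": 0},
    {"dx": 0,"dy": 0,"dz": -3,"rx": 0,"ry": 0,"rz": 0},
    {"dx": 0,"dy": 0,"dz": -3,"rx": 0,"ry": 0,"rz": 0}
  ]
}}

```text
clock: 16.38
tcp_pos: [0.5316, -0.3622, 0.0518]
orientation: [-0.76, -3.048, 0.0]
contact_force: [-2.3, 0.3, 4.1]
grip_width: 0.0452
gripper_force: 42.2
```

>>> {"op": "send_rows", "data": {
  "deltas": [
    {"dx": 0,"dy": 0,"dz": 0,"rx": 0,"ry": 0,"rz": 0},
    {"dx": 0,"dy": 0,"dz": 0,"rx": 0,"ry": 0,"rz": 0},
    {"dx": 0,"dy": 0,"dz": 0,"rx": 0,"ry": 0,"rz": 0},
    {"dx": 0,"dy": 0,"dz": 0,"rx": 0,"ry": 0,"rz": 0}
  ],
  "jaw": 64
}}

```text
clock: 16.72
tcp_pos: [0.5317, -0.3622, 0.0513]
orientation: [0.76, 3.048, 0.0]
contact_force: [0.2, 0.1, 0.9]
grip_width: 0.064
gripper_force: 0.0
```

>>> {"op": "send_rows", "data": {
  "deltas": [
    {"dx": 0,"dy": 0,"dz": 15,"rx": 0,"ry": 0,"rz": 0},
    {"dx": 0,"dy": 0,"dz": 40,"rx": 0,"ry": 0,"rz": 0},
    {"dx": 0,"dy": 0,"dz": 75,"rx": 0,"ry": 0,"rz": 0},
    {"dx": 0,"dy": 0,"dz": 105,"rx": 0,"ry": 0,"rz": 0},
    {"dx": 0,"dy": 0,"dz": 120,"rx": 0,"ry": 0,"rz": 0}
  ]
}}

```text
clock: 17.13
tcp_pos: [0.5336, -0.3627, 0.1768]
orientation: [0.758, 3.043, -0.002]
contact_force: [0.9, -0.4, 0.7]
grip_width: 0.064
gripper_force: 0.0
```

>>> {"op": "send_rows", "data": {
  "deltas": [
    {"dx": 22,"dy": 32,"dz": 0,"rx": 0,"ry": 0,"rz": 0},
    {"dx": 44,"dy": 64,"dz": 0,"rx": 0,"ry": 0,"rz": 0},
    {"dx": 66,"dy": 96,"dz": 0,"rx": 0,"ry": 0,"rz": 0},
    {"dx": 88,"dy": 128,"dz": 0,"rx": 0,"ry": 0,"rz": 0},
    {"dx": 107,"dy": 158,"dz": 0,"rx": 0,"ry": 0,"rz": 0}
  ],
  "jaw": 85,
  "newtons": 25
}}

```text
clock: 17.55
tcp_pos: [0.64, -0.202, 0.1729]
orientation: [0.758, 3.047, 0.001]
contact_force: [0.8, -0.5, -0.5]
grip_width: 0.0852
gripper_force: 0.0
```

>>> {"op": "send_rows", "data": {
  "deltas": [
    {"dx": 0,"dy": 0,"dz": 0,"rx": 0,"ry": 0,"rz": 0},
    {"dx": 0,"dy": 0,"dz": 0,"rx": 0,"ry": 0,"rz": 0},
    {"dx": 0,"dy": 0,"dz": 0,"rx": 0,"ry": 0,"rz": 0}
  ]
}}

```text
clock: 17.8
tcp_pos: [0.6385, -0.2047, 0.172]
orientation: [0.759, 3.048, -0.001]
contact_force: [-0.3, -0.6, 0.2]
grip_width: 0.0847
gripper_force: 0.0
```

```bash
python3 - <<'E'
from h import *
o=r.get_obs(); print(o['tcp_pos'],o['orientation'],o['joints'])
f=grab('wrist'); g=grab('scene')
cv2.imwrite('pics/w7.png',np.hstack([cv2.resize(f['frame'],(400,300)),cv2.resize(g['frame'],(400,300))]))
E
```

```text
[ 0.63846854 -0.2047127   0.17196031] [ 7.59396929e-01  3.04816048e+00 -1.28024663e-03] [ 0.60532535  0.59958066 -0.56400401  1.60075032  0.3571231   1.04556416
  1.02164125]
```

View pics/w7.png

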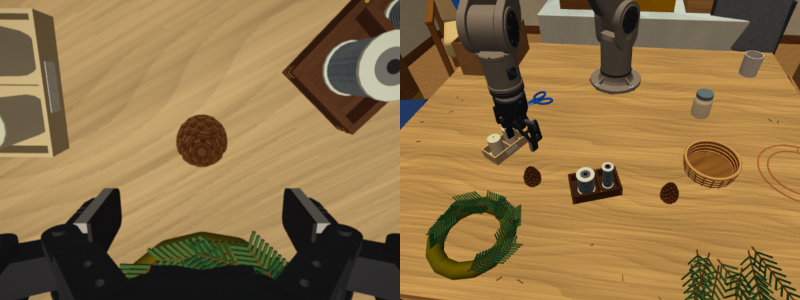

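The cone is centred between the fingers at (202,140), and both candles stand in the carton. Descending on the cone.

>>> {"op": "send_rows", "data": {
  "deltas": [
    {"dx": 0,"dy": 0,"dz": -32,"rx": 0,"ry": 0,"rz": 0},
    {"dx": 0,"dy": 0,"dz": -64,"rx": 0,"ry": 0,"rz": 0},
    {"dx": 0,"dy": 0,"dz": -96,"rx": 0,"ry": 0,"rz": 0},
    {"dx": 0,"dy": 0,"dz": -120,"rx": 0,"ry": 0,"rz": 0},
    {"dx": 0,"dy": 0,"dz": -136,"rx": 0,"ry": 0,"rz": 0}
  ]
}}

```text
clock: 18.32
tcp_pos: [0.6362, -0.2062, 0.0325]
orientation: [-0.763, -3.044, 0.002]
contact_force: [0.4, -0.5, 0.2]
grip_width: 0.0851
gripper_force: 0.0
```

>>> {"op": "send_rows", "data": {
  "deltas": [
    {"dx": 0,"dy": 0,"dz": -8,"rx": 0,"ry": 0,"rz": 0},
    {"dx": 0,"dy": 0,"dz": -14,"rx": 0,"ry": 0,"rz": 0},
    {"dx": 0,"dy": 0,"dz": -17,"rx": 0,"ry": 0,"rz": 0},
    {"dx": 0,"dy": 0,"dz": -17,"rx": 0,"ry": 0,"rz": 0}
  ]
}}

```text
clock: 18.65
tcp_pos: [0.6391, -0.2045, 0.0189]
orientation: [0.76, 3.047, 0.0]
contact_force: [-0.2, 0.5, 0.4]
grip_width: 0.0851
gripper_force: 0.0
```

>>> {"op": "send_rows", "data": {
  "deltas": [
    {"dx": 0,"dy": 0,"dz": 0,"rx": 0,"ry": 0,"rz": 0},
    {"dx": 0,"dy": 0,"dz": 0,"rx": 0,"ry": 0,"rz": 0},
    {"dx": 0,"dy": 0,"dz": 0,"rx": 0,"ry": 0,"rz": 0},
    {"dx": 0,"dy": 0,"dz": 0,"rx": 0,"ry": 0,"rz": 0},
    {"dx": 0,"dy": 0,"dz": 0,"rx": 0,"ry": 0,"rz": 0}
  ],
  "jaw": 42
}}

```text
clock: 19.07
tcp_pos: [0.6394, -0.2044, 0.0197]
orientation: [0.759, 3.047, -0.0]
contact_force: [-1.8, 0.7, 6.3]
grip_width: 0.0533
gripper_force: 26.0
```

>>> {"op": "send_rows", "data": {
  "deltas": [
    {"dx": 0,"dy": 0,"dz": 0,"rx": 0,"ry": 0,"rz": 0},
    {"dx": 0,"dy": 0,"dz": 0,"rx": 0,"ry": 0,"rz": 0},
    {"dx": 0,"dy": 0,"dz": 0,"rx": 0,"ry": 0,"rz": 0}
  ]
}}

```text
clock: 19.32
tcp_pos: [0.6394, -0.2044, 0.0197]
orientation: [0.76, 3.047, -0.0]
contact_force: [-2.4, -0.5, 6.4]
grip_width: 0.0531
gripper_force: 26.0
```

>>> {"op": "send_rows", "data": {
  "deltas": [
    {"dx": 0,"dy": 0,"dz": 20,"rx": 0,"ry": 0,"rz": 0},
    {"dx": 0,"dy": 0,"dz": 50,"rx": 0,"ry": 0,"rz": 0},
    {"dx": 0,"dy": 0,"dz": 80,"rx": 0,"ry": 0,"rz": 0},
    {"dx": 0,"dy": 0,"dz": 110,"rx": 0,"ry": 0,"rz": 0},
    {"dx": 0,"dy": 0,"dz": 140,"rx": 0,"ry": 0,"rz": 0}
  ]
}}

```text
clock: 19.73
tcp_pos: [0.6384, -0.2041, 0.1599]
orientation: [0.759, 3.048, 0.0]
contact_force: [0.3, 0.4, -0.6]
grip_width: 0.0531
gripper_force: 26.7
```

>>> {"op": "send_rows", "data": {
  "deltas": [
    {"dx": -8,"dy": 29,"dz": 0,"rx": 0,"ry": 0,"rz": 0},
    {"dx": -15,"dy": 58,"dz": 0,"rx": 0,"ry": 0,"rz": 0},
    {"dx": -23,"dy": 87,"dz": 0,"rx": 0,"ry": 0,"rz": 0},
    {"dx": -31,"dy": 115,"dz": 0,"rx": 0,"ry": 0,"rz": 0},
    {"dx": -38,"dy": 144,"dz": 0,"rx": 0,"ry": 0,"rz": 0}
  ]
}}

```text
clock: 20.15
tcp_pos: [0.5999, -0.0592, 0.1587]
orientation: [0.76, 3.048, -0.0]
contact_force: [0.5, 0.4, -0.2]
grip_width: 0.0529
gripper_force: 26.7
```

>>> {"op": "send_rows", "data": {
  "deltas": [
    {"dx": -8,"dy": 29,"dz": 0,"rx": 0,"ry": 0,"rz": 0},
    {"dx": -15,"dy": 58,"dz": 0,"rx": 0,"ry": 0,"rz": 0},
    {"dx": -23,"dy": 87,"dz": 0,"rx": 0,"ry": 0,"rz": 0},
    {"dx": -31,"dy": 115,"dz": 0,"rx": 0,"ry": 0,"rz": 0},
    {"dx": -38,"dy": 144,"dz": 0,"rx": 0,"ry": 0,"rz": 0}
  ]
}}

```text
clock: 20.57
tcp_pos: [0.562, 0.0849, 0.1586]
orientation: [0.76, 3.048, -0.0]
contact_force: [0.0, -0.7, -0.3]
grip_width: 0.0532
gripper_force: 26.7
```

>>> {"op": "send_rows", "data": {
  "deltas": [
    {"dx": -8,"dy": 29,"dz": 0,"rx": 0,"ry": 0,"rz": 0},
    {"dx": -15,"dy": 58,"dz": 0,"rx": 0,"ry": 0,"rz": 0},
    {"dx": -23,"dy": 87,"dz": 0,"rx": 0,"ry": 0,"rz": 0},
    {"dx": -31,"dy": 115,"dz": 0,"rx": 0,"ry": 0,"rz": 0},
    {"dx": -38,"dy": 144,"dz": 0,"rx": 0,"ry": 0,"rz": 0}
  ]
}}

```text
clock: 20.98
tcp_pos: [0.524, 0.229, 0.1586]
orientation: [0.759, 3.048, -0.0]
contact_force: [0.6, -0.5, -0.0]
grip_width: 0.0532
gripper_force: 26.7
```

>>> {"op": "send_rows", "data": {
  "deltas": [
    {"dx": -8,"dy": 29,"dz": 0,"rx": 0,"ry": 0,"rz": 0},
    {"dx": -15,"dy": 58,"dz": 0,"rx": 0,"ry": 0,"rz": 0},
    {"dx": -23,"dy": 87,"dz": 0,"rx": 0,"ry": 0,"rz": 0},
    {"dx": -31,"dy": 115,"dz": 0,"rx": 0,"ry": 0,"rz": 0},
    {"dx": -39,"dy": 143,"dz": 0,"rx": 0,"ry": 0,"rz": 0}
  ]
}}

```text
clock: 21.4
tcp_pos: [0.485, 0.3722, 0.1586]
orientation: [0.759, 3.048, 0.0]
contact_force: [0.7, 0.3, 0.3]
grip_width: 0.0531
gripper_force: 26.7
```

>>> {"op": "send_rows", "data": {
  "deltas": [
    {"dx": 0,"dy": 0,"dz": 0,"rx": 0,"ry": 0,"rz": 0},
    {"dx": 0,"dy": 0,"dz": 0,"rx": 0,"ry": 0,"rz": 0},
    {"dx": 0,"dy": 0,"dz": 0,"rx": 0,"ry": 0,"rz": 0}
  ]
}}

```text
clock: 21.65
tcp_pos: [0.4858, 0.3702, 0.1582]
orientation: [0.76, 3.048, -0.001]
contact_force: [0.1, -0.3, 0.0]
grip_width: 0.053
gripper_force: 26.7
```

```bash
python3 - <<'E'
from h import *
o=r.get_obs(); print(o['tcp_pos'],o['orientation'],o['joints'])
f=grab('wrist'); g=grab('scene')
cv2.imwrite('pics/w8.png',np.hstack([cv2.resize(f['frame'],(400,300)),cv2.resize(g['frame'],(400,300))]))
E
```

```text
[0.48578789 0.3701956  0.15824406] [ 7.59596827e-01  3.04793382e+00 -1.16738720e-03] [-0.26322139  0.54847454 -0.66556189  1.75688066  0.40014877  0.97594104
 -0.0040391 ]
```

View pics/w8.png

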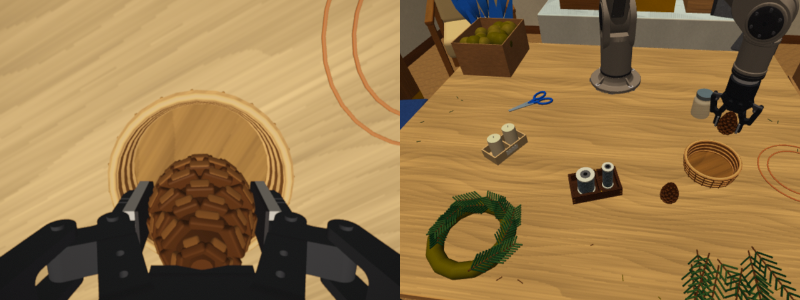

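The cone is held and about to go into the basket; both candles and both reels stand. I'll check the drop point by projecting it into the wrist picture.

```bash
python3 - <<'E'
from h import *
f=grab('wrist')
for p in [(.486,.3705,.05),(.518,.3535,.05),(.486,.3705,.16),(.518-.883*.084,.3535+.47*.084,.05)]:
    c=rot(f).T@(np.array(p)-np.array(f['xyz'])); print(p,(c[:2]/c[2]*foc(f)+[f['cx'],f['cy']])*400/640)
E
```

```text
(0.486, 0.3705, 0.05) [203.63294353 147.30215924]
(0.518, 0.3535, 0.05) [203.64061773 184.21970647]
(0.486, 0.3705, 0.16) [204.63172037 202.33991146]
(0.443828, 0.39298, 0.05) [203.69945681  94.05189358]
```

The far rim is predicted at row 94 and seen at about 95, so the position is right. Lowering and releasing.

>>> {"op": "send_rows", "data": {
  "deltas": [
    {"dx": 0,"dy": 0,"dz": -25,"rx": 0,"ry": 0,"rz": 0},
    {"dx": 0,"dy": 0,"dz": -50,"rx": 0,"ry": 0,"rz": 0},
    {"dx": 0,"dy": 0,"dz": -75,"rx": 0,"ry": 0,"rz": 0},
    {"dx": 0,"dy": 0,"dz": -100,"rx": 0,"ry": 0,"rz": 0},
    {"dx": 0,"dy": 0,"dz": -118,"rx": 0,"ry": 0,"rz": 0}
  ]
}}

```text
clock: 22.22
tcp_pos: [0.4858, 0.3687, 0.0382]
orientation: [-0.762, -3.047, 0.003]
contact_force: [-0.3, -0.7, -0.1]
grip_width: 0.0532
gripper_force: 26.7
```

>>> {"op": "send_rows", "data": {
  "deltas": [
    {"dx": 0,"dy": 0,"dz": -5,"rx": 0,"ry": 0,"rz": 0},
    {"dx": 0,"dy": 0,"dz": -10,"rx": 0,"ry": 0,"rz": 0},
    {"dx": 0,"dy": 0,"dz": -13,"rx": 0,"ry": 0,"rz": 0},
    {"dx": 0,"dy": 0,"dz": -13,"rx": 0,"ry": 0,"rz": 0}
  ]
}}

```text
clock: 22.55
tcp_pos: [0.4862, 0.3708, 0.0278]
orientation: [0.76, 3.048, 0.001]
contact_force: [-0.1, -0.2, -0.2]
grip_width: 0.0531
gripper_force: 26.7
```

>>> {"op": "send_rows", "data": {
  "deltas": [
    {"dx": 0,"dy": 0,"dz": 0,"rx": 0,"ry": 0,"rz": 0},
    {"dx": 0,"dy": 0,"dz": 0,"rx": 0,"ry": 0,"rz": 0},
    {"dx": 0,"dy": 0,"dz": 0,"rx": 0,"ry": 0,"rz": 0},
    {"dx": 0,"dy": 0,"dz": 0,"rx": 0,"ry": 0,"rz": 0}
  ],
  "jaw": 66
}}

```text
clock: 22.88
tcp_pos: [0.4859, 0.3711, 0.028]
orientation: [0.76, 3.048, 0.001]
contact_force: [0.8, -0.7, -0.1]
grip_width: 0.0659
gripper_force: 0.0
```

>>> {"op": "send_rows", "data": {
  "deltas": [
    {"dx": 0,"dy": 0,"dz": 15,"rx": 0,"ry": 0,"rz": 0},
    {"dx": 0,"dy": 0,"dz": 40,"rx": 0,"ry": 0,"rz": 0},
    {"dx": 0,"dy": 0,"dz": 75,"rx": 0,"ry": 0,"rz": 0},
    {"dx": 0,"dy": 0,"dz": 110,"rx": 0,"ry": 0,"rz": 0},
    {"dx": 0,"dy": 0,"dz": 140,"rx": 0,"ry": 0,"rz": 0}
  ]
}}

```text
clock: 23.3
tcp_pos: [0.4856, 0.3713, 0.1708]
orientation: [0.759, 3.048, 0.003]
contact_force: [1.2, -0.1, -0.5]
grip_width: 0.0659
gripper_force: 0.0
```

>>> {"op": "send_rows", "data": {
  "deltas": [
    {"dx": 24,"dy": -22,"dz": 0,"rx": 0,"ry": 0,"rz": 0},
    {"dx": 48,"dy": -44,"dz": 0,"rx": 0,"ry": 0,"rz": 0},
    {"dx": 72,"dy": -66,"dz": 0,"rx": 0,"ry": 0,"rz": 0},
    {"dx": 96,"dy": -88,"dz": 0,"rx": 0,"ry": 0,"rz": 0},
    {"dx": 120,"dy": -110,"dz": 0,"rx": 0,"ry": 0,"rz": 0}
  ],
  "jaw": 85
}}

```text
clock: 23.72
tcp_pos: [0.6067, 0.2597, 0.169]
orientation: [0.759, 3.048, 0.001]
contact_force: [0.6, 1.3, 0.3]
grip_width: 0.085
gripper_force: 0.0
```

>>> {"op": "send_rows", "data": {
  "deltas": [
    {"dx": 24,"dy": -22,"dz": 0,"rx": 0,"ry": 0,"rz": 0},
    {"dx": 48,"dy": -46,"dz": 0,"rx": 0,"ry": 0,"rz": 0},
    {"dx": 48,"dy": -46,"dz": 0,"rx": 0,"ry": 0,"rz": 0},
    {"dx": 48,"dy": -46,"dz": 0,"rx": 0,"ry": 0,"rz": 0},
    {"dx": 48,"dy": -46,"dz": 0,"rx": 0,"ry": 0,"rz": 0}
  ]
}}

```text
clock: 24.13
tcp_pos: [0.6532, 0.2155, 0.1682]
orientation: [-0.759, -3.048, -0.002]
contact_force: [0.1, 0.1, -0.2]
grip_width: 0.0852
gripper_force: 0.0
```

```bash
python3 - <<'E'
from h import *
o=r.get_obs(); print(o['tcp_pos'],o['orientation'])
f=grab('wrist'); g=grab('scene')
cv2.imwrite('pics/w9.png',np.hstack([cv2.resize(f['frame'],(400,300)),cv2.resize(g['frame'],(400,300))]))
E
```

```text
[0.65316008 0.21548641 0.16822598] [-7.59191394e-01 -3.04823412e+00 -1.76015720e-03]
```

View pics/w9.png

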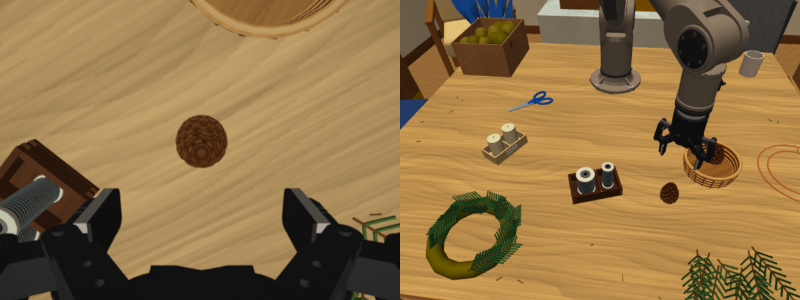

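The first cone is in the basket, and the second is centred between the fingers at (201,140). Gripping it.

>>> {"op": "send_rows", "data": {
  "deltas": [
    {"dx": 0,"dy": 0,"dz": -32,"rx": 0,"ry": 0,"rz": 0},
    {"dx": 0,"dy": 0,"dz": -64,"rx": 0,"ry": 0,"rz": 0},
    {"dx": 0,"dy": 0,"dz": -96,"rx": 0,"ry": 0,"rz": 0},
    {"dx": 0,"dy": 0,"dz": -120,"rx": 0,"ry": 0,"rz": 0},
    {"dx": 0,"dy": 0,"dz": -134,"rx": 0,"ry": 0,"rz": 0}
  ]
}}

```text
clock: 24.65
tcp_pos: [0.651, 0.2156, 0.0305]
orientation: [-0.755, -3.046, 0.003]
contact_force: [0.9, 0.1, -0.5]
grip_width: 0.0853
gripper_force: 0.0
```

>>> {"op": "send_rows", "data": {
  "deltas": [
    {"dx": 0,"dy": 0,"dz": -8,"rx": 0,"ry": 0,"rz": 0},
    {"dx": 0,"dy": 0,"dz": -14,"rx": 0,"ry": 0,"rz": 0},
    {"dx": 0,"dy": 0,"dz": -17,"rx": 0,"ry": 0,"rz": 0},
    {"dx": 0,"dy": 0,"dz": -17,"rx": 0,"ry": 0,"rz": 0}
  ]
}}

```text
clock: 24.98
tcp_pos: [0.654, 0.2154, 0.017]
orientation: [0.759, 3.048, 0.001]
contact_force: [0.9, 1.0, 0.8]
grip_width: 0.085
gripper_force: 0.0
```

>>> {"op": "send_rows", "data": {
  "deltas": [
    {"dx": 0,"dy": 0,"dz": 0,"rx": 0,"ry": 0,"rz": 0},
    {"dx": 0,"dy": 0,"dz": 0,"rx": 0,"ry": 0,"rz": 0},
    {"dx": 0,"dy": 0,"dz": 0,"rx": 0,"ry": 0,"rz": 0},
    {"dx": 0,"dy": 0,"dz": 0,"rx": 0,"ry": 0,"rz": 0},
    {"dx": 0,"dy": 0,"dz": 0,"rx": 0,"ry": 0,"rz": 0}
  ],
  "jaw": 42
}}

```text
clock: 25.4
tcp_pos: [0.6544, 0.215, 0.0176]
orientation: [0.76, 3.047, 0.001]
contact_force: [-1.5, -0.6, 6.4]
grip_width: 0.0528
gripper_force: 26.8
```

>>> {"op": "send_rows", "data": {
  "deltas": [
    {"dx": 0,"dy": 0,"dz": 0,"rx": 0,"ry": 0,"rz": 0},
    {"dx": 0,"dy": 0,"dz": 0,"rx": 0,"ry": 0,"rz": 0},
    {"dx": 0,"dy": 0,"dz": 0,"rx": 0,"ry": 0,"rz": 0}
  ]
}}

```text
clock: 25.65
tcp_pos: [0.6544, 0.215, 0.0176]
orientation: [0.76, 3.047, 0.001]
contact_force: [-0.7, -0.9, 6.4]
grip_width: 0.0525
gripper_force: 26.8
```

>>> {"op": "send_rows", "data": {
  "deltas": [
    {"dx": 0,"dy": 0,"dz": 20,"rx": 0,"ry": 0,"rz": 0},
    {"dx": 0,"dy": 0,"dz": 50,"rx": 0,"ry": 0,"rz": 0},
    {"dx": 0,"dy": 0,"dz": 80,"rx": 0,"ry": 0,"rz": 0},
    {"dx": 0,"dy": 0,"dz": 110,"rx": 0,"ry": 0,"rz": 0},
    {"dx": 0,"dy": 0,"dz": 140,"rx": 0,"ry": 0,"rz": 0}
  ]
}}

```text
clock: 26.07
tcp_pos: [0.6533, 0.2147, 0.1577]
orientation: [-0.759, -3.048, 0.0]
contact_force: [0.1, 0.3, -0.7]
grip_width: 0.0529
gripper_force: 26.5
```

```bash
python3 - <<'E'
from h import *
f=grab('top'); P=cloud(f); Z=P[...,2]
m=(np.hypot(P[...,0]-.518,P[...,1]-.3535)<.066)&(Z>.045)&(Z<.09)
q=P[m]; print(len(q),q.mean(0),q[q[:,2].argmax()],cv2.minEnclosingCircle(q[:,:2].astype(np.float32)))
print(r.get_obs()['tcp_pos'])
E
```

```text
383 [0.48760659 0.36587967 0.06282805] [0.49200879 0.36498256 0.08084449] ((0.48797425627708435, 0.3700917363166809), 0.025892863050103188)
[0.65637414 0.21649742 0.16478119]
```

The first cone stands upright at about (0.488, 0.369) in the basket. Carrying the second to (0.550, 0.337).

>>> {"op": "send_rows", "data": {
  "deltas": [
    {"dx": -25,"dy": 29,"dz": 0,"rx": 0,"ry": 0,"rz": 0},
    {"dx": -50,"dy": 58,"dz": 0,"rx": 0,"ry": 0,"rz": 0},
    {"dx": -75,"dy": 87,"dz": 0,"rx": 0,"ry": 0,"rz": 0},
    {"dx": -104,"dy": 121,"dz": 0,"rx": 0,"ry": 0,"rz": 0},
    {"dx": -104,"dy": 121,"dz": 0,"rx": 0,"ry": 0,"rz": 0}
  ]
}}

```text
clock: 26.53
tcp_pos: [0.5421, 0.3445, 0.1573]
orientation: [-0.741, -3.049, -0.007]
contact_force: [-1.0, 2.1, 0.3]
grip_width: 0.053
gripper_force: 26.5
```

>>> {"op": "send_rows", "data": {
  "deltas": [
    {"dx": 0,"dy": 0,"dz": 0,"rx": 0,"ry": 0,"rz": 0},
    {"dx": 0,"dy": 0,"dz": 0,"rx": 0,"ry": 0,"rz": 0},
    {"dx": 0,"dy": 0,"dz": 0,"rx": 0,"ry": 0,"rz": 0}
  ]
}}

```text
clock: 26.78
tcp_pos: [0.5508, 0.3343, 0.156]
orientation: [0.763, 3.047, -0.001]
contact_force: [-0.4, -0.8, -0.2]
grip_width: 0.0529
gripper_force: 26.5
```

>>> {"op": "send_rows", "data": {
  "deltas": [
    {"dx": 0,"dy": 1,"dz": -25,"rx": 0,"ry": 0,"rz": 0},
    {"dx": 0,"dy": 1,"dz": -50,"rx": 0,"ry": 0,"rz": 0},
    {"dx": 0,"dy": 1,"dz": -75,"rx": 0,"ry": 0,"rz": 0},
    {"dx": 0,"dy": 1,"dz": -100,"rx": 0,"ry": 0,"rz": 0},
    {"dx": 0,"dy": 1,"dz": -116,"rx": 0,"ry": 0,"rz": 0}
  ]
}}

```text
clock: 27.2
tcp_pos: [0.5501, 0.334, 0.0374]
orientation: [-0.764, -3.046, 0.004]
contact_force: [-0.3, -1.0, -1.9]
grip_width: 0.0525
gripper_force: 26.5
```

>>> {"op": "send_rows", "data": {
  "deltas": [
    {"dx": 0,"dy": 0,"dz": -5,"rx": 0,"ry": 0,"rz": 0},
    {"dx": 0,"dy": 0,"dz": -10,"rx": 0,"ry": 0,"rz": 0},
    {"dx": 0,"dy": 0,"dz": -13,"rx": 0,"ry": 0,"rz": 0},
    {"dx": 0,"dy": 0,"dz": -13,"rx": 0,"ry": 0,"rz": 0}
  ]
}}

```text
clock: 27.53
tcp_pos: [0.5502, 0.337, 0.0279]
orientation: [0.76, 3.047, 0.001]
contact_force: [0.2, 0.3, -1.1]
grip_width: 0.0529
gripper_force: 26.5
```

>>> {"op": "send_rows", "data": {
  "deltas": [
    {"dx": 0,"dy": 0,"dz": 0,"rx": 0,"ry": 0,"rz": 0},
    {"dx": 0,"dy": 0,"dz": 0,"rx": 0,"ry": 0,"rz": 0},
    {"dx": 0,"dy": 0,"dz": 0,"rx": 0,"ry": 0,"rz": 0},
    {"dx": 0,"dy": 0,"dz": 0,"rx": 0,"ry": 0,"rz": 0}
  ],
  "jaw": 66
}}

```text
clock: 27.87
tcp_pos: [0.5499, 0.3371, 0.028]
orientation: [0.759, 3.048, 0.001]
contact_force: [-0.3, 0.2, -0.0]
grip_width: 0.0658
gripper_force: 0.0
```

>>> {"op": "send_rows", "data": {
  "deltas": [
    {"dx": 0,"dy": 0,"dz": 15,"rx": 0,"ry": 0,"rz": 0},
    {"dx": 0,"dy": 0,"dz": 40,"rx": 0,"ry": 0,"rz": 0},
    {"dx": 0,"dy": 0,"dz": 75,"rx": 0,"ry": 0,"rz": 0},
    {"dx": 0,"dy": 0,"dz": 110,"rx": 0,"ry": 0,"rz": 0},
    {"dx": 0,"dy": 0,"dz": 140,"rx": 0,"ry": 0,"rz": 0}
  ]
}}

```text
clock: 28.28
tcp_pos: [0.5497, 0.3373, 0.1709]
orientation: [0.759, 3.047, 0.003]
contact_force: [1.4, 0.2, 1.0]
grip_width: 0.0659
gripper_force: 0.0
```

>>> {"op": "send_rows", "data": {
  "deltas": [
    {"dx": 24,"dy": -22,"dz": 0,"rx": 0,"ry": 0,"rz": 0},
    {"dx": 48,"dy": -44,"dz": 0,"rx": 0,"ry": 0,"rz": 0},
    {"dx": 72,"dy": -66,"dz": 0,"rx": 0,"ry": 0,"rz": 0},
    {"dx": 96,"dy": -88,"dz": 0,"rx": 0,"ry": 0,"rz": 0},
    {"dx": 120,"dy": -100,"dz": 0,"rx": 0,"ry": 0,"rz": 0}
  ]
}}

```text
clock: 28.7
tcp_pos: [0.6714, 0.2331, 0.1688]
orientation: [0.763, 3.046, -0.002]
contact_force: [-0.2, -0.1, -0.1]
grip_width: 0.0662
gripper_force: 0.0
```

>>> {"op": "send_rows", "data": {
  "deltas": [
    {"dx": 0,"dy": 0,"dz": 0,"rx": 0,"ry": 0,"rz": 0},
    {"dx": 0,"dy": 0,"dz": 0,"rx": 0,"ry": 0,"rz": 0},
    {"dx": 0,"dy": 0,"dz": 0,"rx": 0,"ry": 0,"rz": 0}
  ]
}}

```text
clock: 28.95
tcp_pos: [0.669, 0.2377, 0.1682]
orientation: [-0.758, -3.048, -0.002]
contact_force: [-0.3, 0.4, 0.5]
grip_width: 0.0655
gripper_force: 0.0
```

```bash
python3 - <<'E'
from h import *
f=grab('top'); P=cloud(f); Z=P[...,2]
def top(c,rad,lo,hi): 
    q=P[(np.hypot(P[...,0]-c[0],P[...,1]-c[1])<rad)&(Z>lo)&(Z<hi)]; return len(q),q.mean(0),cv2.minEnclosingCircle(q[:,:2].astype(np.float32))
def loc(p,C,a): a=np.radians(a); d=np.array(p[:2])-C; return np.round([d@[np.cos(a),np.sin(a)],d@[-np.sin(a),np.cos(a)]],4)
B=np.array([.6374,-.009]);K=np.array([.5024,-.3456])
for n,c,rad,h,C,a in [('fat',(.6475,-.037),.035,.076,B,19.6),('slim',(.623,.031),.03,.091,B,19.6),('candle',(.532,-.362),.03,.079,K,242),('packed',(.472,-.33),.03,.079,K,242)]:
    k,m,e=top(c,rad,h-.006,h+.006); print(n,k,'z',m[2],loc(e[0],C,a),e[1])
for c in [(.487,.369),(.55,.336)]: print('cone',top(c,.03,.05,.1))
g=grab('scene'); cv2.imwrite('pics/end.png',np.hstack([cv2.resize(g['frame'],(400,300)),cv2.resize(f['frame'],(400,300))]))
E
```

```text
fat 507 z 0.07650905088581181 [ 0.001  -0.0269] 0.028216833248734474
slim 219 z 0.09121305914525343 [0.0009 0.0407] 0.017900563776493073
candle 363 z 0.0788864053581064 [-0.0005  0.0305] 0.023066623136401176
packed 361 z 0.07868788141339612 [ 0.0022 -0.0332] 0.023611079901456833
cone (327, array([0.48767776, 0.36710876, 0.0652414 ]), ((0.48812389373779297, 0.37053966522216797), 0.023447716608643532))
cone (327, array([0.55005001, 0.33358393, 0.06512447]), ((0.550885021686554, 0.33596959710121155), 0.023834358900785446))
```

View pics/end.png

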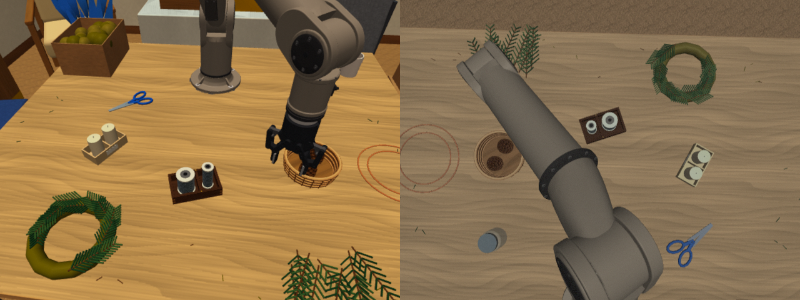

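All items measure well within their tolerances, and the two cones stand side by side in the basket. Handing in.

```bash
python3 -c "
from bench import r
print(r.hand_in())"
```

```text
the job is handed in; nothing more can be done
None
```

The job is handed in: both reels stand in their bays, both candles in the carton, and the two cones side by side in the basket, all within tolerance on the last camera check; the hand-in returned no verdict.

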